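# Seat the keyed plug in the mould case and latch it

## Task

Set the loose plaster plug into the round pocket of the mould case and work it about gently until its key drops into the slot and the plug sits fully home, flush with the top of the case; then swing the steel catch over its edge to lock it in, and let go. Plaster chips, so never press the plug against the case harder than about 4 kg (40 N), and leave the unfired cups beside it where they stand.

Things in the scene. Friction and masses are not known exactly. Their poses are not given: they have to be found in the camera images.
- mould_case: White plaster block 150x150 mm on a slightly larger wooden board, fixed to the table; top face 40 mm above the table. Origin: centre of its underside, on the table; z up. A round pocket is sunk in its top with an oblong slot in the pocket's floor; a steel turn catch sits at its +y edge.
- pocket (a point): Centre of the round pocket's mouth, on the case's z axis, 40 mm above the table. Pocket 90 mm across, 14 mm deep. Slot in its floor: 32 mm wide, 63 long, 16 deep, ROUGHLY along the case's y. The seat was cemented in by hand: the slot is off centre by up to 3 mm either way along the case's x and turned up to 0.55 rad either way. Not measured: find it by sight or feel. It stays put.
- plug: Loose white plaster plug, 0.28 to 0.46 kg, standing on its key. Origin: centre of the key's underside; z up. Oblong key 14 mm high, 28 mm (x) by 58 mm (y), its lowest 6 mm stepped in to 25 by 55 mm; above it a round disc 76 mm across, from 14 to 28 mm. Origin's height above the table: key on the pocket's floor 26 mm, foot step in the slot 20 mm, fully home 12 mm.
- plug_bar (a point): Middle of the plug's upright grip bar, on the plug's z axis 43 mm above its origin. The bar, 18 mm (plug x) by 40 mm (plug y), stands on the disc from 28 to 58 mm. The plug fits the slot either way round (half turn). With its key over the slot it falls home by its own weight if the bar is held with about 1 mm of play; held looser it tips when pushed. Home, the disc's top is flush with the case.
- catch (a joint): Flat steel turn catch on a vertical pivot, slight friction (1 N at the post); stays where left. 0: nose to the case's +x, clear of the pocket; grows clockwise from above; at 1.57 (stop 1.6) the nose points to the case's -y, over the disc's edge. Bar 16 mm wide, underside 43, top 49 mm above the table, nose 34 mm from the pivot. It starts at 0 to 0.4 and is meant to pass over a home plug only.
- catch_pivot (a point): Pivot of the catch, 62 mm from the case's centre along the case's +y, 43 mm above the table.
- catch_post (a point): Upright round steel post, 12 mm across, on the tail of the catch 42 mm from the pivot, opposite the nose; it stands from 49 to 77 mm above the table and this point lies 63 mm above it. Pushing or pinching it turns the catch.
- small_cup: Unfired grey-brown clay cup, 64 mm across, 63 mm high, loose on the table to the rear right of the case. Origin: centre of its underside. To be left alone.
- cup: Unfired grey-brown clay cup, 66 mm across, 65 mm high, loose on the table in front of the plug and the case. Origin: centre of its underside. To be left alone.

How it is judged:
By the outcome, as a careful person would: the job done as asked, in the order asked, and still so for the second after the job is handed in, with the robot touching nothing.
It also fails if it takes over 72 s, if anything falls off the work surface, if the arm or the gripper's body presses on something with over 40 N, if the wrist force passes 120 N, or if a joint passes its speed limit or range.

## Robot

A 7-joint arm with a two-finger parallel gripper is mounted at the origin on a cart in front of the work surface, level with it; the furniture and walls round the work are solid. World frame = base frame: x ahead of the robot, y to its left, z up, the work surface at z = 0. Lengths are in m, angles in degrees, forces in N, time in s.
With the tool pointing down it reaches from about 0.4 to 0.875 m from the base axis. Payload 6.5 kg.
Tool frame: the origin (TCP) lies at the centre of the arm's flange, where the gripper is bolted on; the fingertips stand 173 mm ahead of it and the grasp point (between the pads) lies 155 mm ahead of it; z points along the fingers, y is the line along which they close (so a half turn about z gives the same grasp; the last joint's range is limited). The gripper opens to 85 mm and grips with 20 to 120 N. Pads are 22 mm wide; open, the fingers measure 114 mm over their backs; the gripper's body (76 mm by 85 mm) begins 54 mm behind the grasp point. The pads swing forward as they close: fully open they stand 13 mm farther back than shut.
Start: joints at [60.55, 30.733, -0.252, 88.115, 0.149, 61.152, -4.079], TCP at [0.281, -0.586, 0.405] pointing down, gripper open.
Joint ranges: [-154.64, 154.64], [-21.42, 123.67], [-72.66, 72.17], [13.99, 137.28], [-74.86, 254.86], [10.95, 109.41], [-158.01, 158.01]. Speed limits (degrees/s): [136.94, 136.94, 180, 180, 180, 180, 180].

## Interface

Orientations are given as a 3x3 rotation matrix whose columns are the frame's x, y, z axes.
In Python, from cell import robot gives the robot as it stands. The module is installed in compiled form; this text tells all that it offers.
- The arm moves only by the shell command python3 -m creep 'ROWS' [FORCE]. ROWS is JSON, a list of rows, each an object of numbers: "x", "y", "z": the shift along the world's x, y, z in cm; "yaw": the turn about the world's z in degrees; "grip": the opening in per cent of the stroke, from 0 (shut) to 100 (fully open). A call has 1 to 10 rows; each row is the pose to reach, as a shift and turn from the pose commanded when the call began; what a row does not reach only later rows make up. A row lasts 1/8 s, in which the tool goes at most 62.5 mm and 10.7 degrees, less where a joint would pass 70% of its speed; a pose out of reach is approached as far as the arm can. A call with a gripper value outside its range is refused whole. The fingers move at their own pace and stop on an object; FORCE is the grip in N (left out, the last holds). Time passes only in rows, so rows that repeat a pose let the fingers close. It gives the time, the measured TCP pose, the force, the opening and the grip force at its end, in the units of the state.
- robot.get_state(): the state, without advancing time (a new reading comes with each control period).
- robot.snapshot(name): name is "scene" or "top" or "wrist"; returns (picture, depth): 384x512x3 uint8, red, green, blue; 384x512 float32, m along the optical axis (not along the pixel's ray), 0 where there is no reading.
- robot.camera_info(name): a dict with "K" (3x3 intrinsics, pixels), "pose" (4x4, takes a point from camera to world coordinates). Camera axes: x right, y down, z forward; pixel columns grow to the right and rows downward; lengths in m; the calibration is good to about 2 mm. A picture is of the moment at which its call begins: read the wrist's pose just before it. camera_info takes no time and is no camera call; for the wrist camera it gives the pose at the moment of the call.
- robot.finish_job(): hands the job in; it is judged then, once.
Trained networks look in the newest picture that a camera, given by its name, has taken for a name from the list of things; names that differ only in an ending like _2 or _b are one class to them, and where a whole thing is asked for, a point or a joint stands for the part that bears it (a point fixed in the world has none). Each returns a list of dicts, best first, with "confidence" (0 to 1); they miss things now and then, are a little off and sometimes report something else, mostly with a low value. They report only what shows in the picture. A call takes as long as a camera call.
- robot.regions_of(camera, query): "region" (384x512 bool, what is visible of it) and "extent" ([left, top, right, bottom] in pixels, round what is visible of it).
The state is a dict: "t": time; "q": joint angles; "joint_velocities": joint speeds; "effort": joint torques, N m; "eef_pos": TCP position; "ee_rot": TCP orientation; "ft_force": force on the tool from outside, world axes, zero at the start; "torque": the same for the moment, N m; "opening": opening from 0.0 (shut) to 1.0 (fully open); "finger_force": force on a finger pad.
Only numpy, scipy, OpenCV 4.12 (cv2) and the standard library are available. Lean on these libraries where they do the work, as an engineer would, in place of code of your own. Each camera call takes 0.05 s, during which the arm holds its last target. There are 200 camera calls.

## Working session

There is one attempt and no reset: what is moved stays moved. The work goes in short steps, Python scripts to look and compute and a shell command to move; the robot and the scene stay as the last step left them, time stands still between calls to the robot, and variables do not carry over. Pictures are saved under pics/ and viewed, at most 10 in all, crops included, and the job is handed in when it is done.

```bash
mkdir -p pics
cat > h.py <<'E'
import numpy as np, cv2
from cell import robot
def snap(n,f=None):
    info=robot.camera_info(n); p,d=robot.snapshot(n)
    if f: cv2.imwrite('pics/'+f,p[:,:,::-1])
    return p,d,np.array(info['K']),np.array(info['pose'])
def cloud(d,K,P):
    v,u=np.mgrid[:d.shape[0],:d.shape[1]]
    c=np.stack([(u-K[0,2])/K[0,0]*d,(v-K[1,2])/K[1,1]*d,d],-1)
    w=c@P[:3,:3].T+P[:3,3]; w[d<=0]=np.nan
    return w
E
python3 - <<'E'
from h import *
for n in ('top','scene'):
    p,d,K,P=snap(n,n+'1.png'); w=cloud(d,K,P)
    print(n,P[:3,3].round(3))
    for q in ('mould_case','plug','catch','cup','small_cup'):
        for r in robot.regions_of(n,q)[:2]:
            m=r['region']; print(q,round(r['confidence'],2),r['extent'],np.nanmedian(w[m],0).round(3),np.nanpercentile(w[m],98,axis=0).round(3),np.nanpercentile(w[m],2,axis=0).round(3))
print(robot.get_state())
E
```

```text
top [ 0.41  -0.066  0.912]
mould_case 0.57 [180.9, 150.0, 267.6, 229.4] [0.558 0.033 0.039] [0.641 0.114 0.05 ] [ 0.477 -0.049  0.006]
plug 0.67 [321.6, 196.7, 358.7, 230.1] [ 0.5   -0.231  0.028] [ 0.534 -0.2    0.059] [ 0.47  -0.268  0.007]
plug 0.36 [180.7, 151.6, 266.2, 228.3] [0.56  0.032 0.039] [0.638 0.115 0.05 ] [ 0.479 -0.051  0.008]
catch 0.74 [287.4, 121.9, 315.9, 150.4] [ 0.688 -0.148  0.029] [ 0.706 -0.118  0.064] [ 0.647 -0.174  0.002]
catch 0.51 [180.7, 165.9, 205.0, 199.8] [0.568 0.1   0.049] [0.61  0.137 0.077] [ 0.533  0.075 -0.   ]
cup 0.6 [265.4, 238.0, 294.9, 269.6] [ 0.416 -0.093  0.021] [ 0.446 -0.062  0.066] [ 0.386 -0.121  0.001]
small_cup 0.93 [286.9, 121.3, 319.5, 152.0] [ 0.687 -0.149  0.03 ] [ 0.707 -0.118  0.064] [ 0.647 -0.177  0.001]
small_cup 0.24 [326.8, 197.2, 357.1, 228.9] [ 0.5   -0.233  0.028] [ 0.535 -0.202  0.059] [ 0.468 -0.268  0.025]
scene [-0.205 -0.484  0.559]
mould_case 0.67 [161.8, 176.6, 266.6, 238.7] [0.547 0.026 0.035] [0.637 0.116 0.05 ] [ 0.476 -0.059  0.004]
catch 0.51 [167.6, 177.8, 211.6, 195.0] [0.564 0.103 0.048] [0.649 0.185 0
[... 464 characters left out ...]
-4.08005462]), 'joint_velocities': array([0.00474553, 0.00442905, 0.03231564, 0.03655818, 0.01349101,
       0.06719837, 0.02077119]), 'effort': array([-1.06928703e-03, -5.83074009e+01,  1.04682717e+00, -2.59333974e+01,
        1.24642925e-02,  2.07307297e-03,  1.42476290e-05]), 'eef_pos': array([ 0.2814559 , -0.58589935,  0.40469604]), 'ee_rot': array([[ 9.01375012e-01,  4.33039358e-01, -3.77230564e-05],
       [ 4.33039358e-01, -9.01375013e-01, -1.07637704e-05],
       [-3.86637567e-05, -6.63337444e-06, -9.99999999e-01]]), 'ft_force': array([ 0.3781411 , -0.13279645,  0.15157353]), 'torque': array([-0.00506807, -0.02149792, -0.05080006]), 'finger_force': 0.0, 'opening': 0.9985929254160878}
```

Run:
```python
import cv2
a=cv2.imread('pics/top1.png')[110:280,170:370]
cv2.imwrite('pics/topc.png',cv2.resize(a,None,fx=3.5,fy=3.5,interpolation=cv2.INTER_CUBIC))
```

```text
(no output)
```

View pics/topc.png

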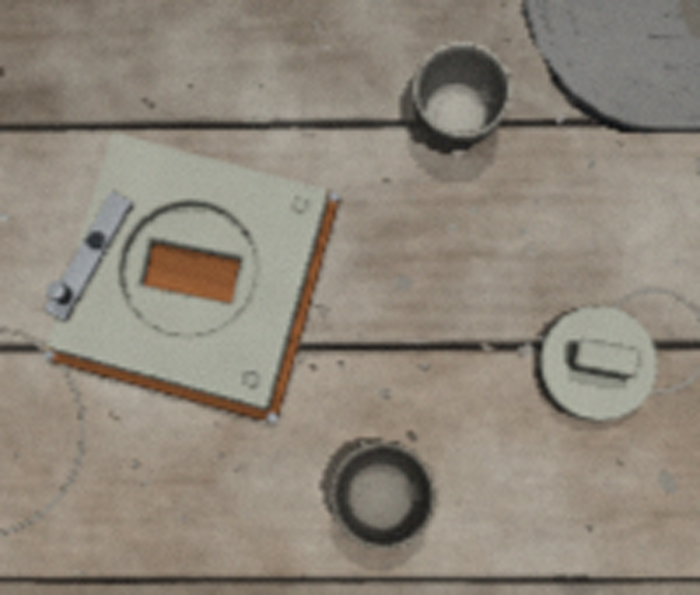

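```bash
python3 -m creep '[{"x":3.6,"y":5,"yaw":9,"z":-1},{"x":7.2,"y":10,"yaw":18,"z":-3},{"x":10.8,"y":15,"yaw":27,"z":-5},{"x":14.4,"y":20,"yaw":36,"z":-7},{"x":18,"y":26,"yaw":45,"z":-9},{"x":21,"y":32,"yaw":54,"z":-10},{"x":22,"y":35.3,"yaw":57,"z":-10},{"x":22,"y":35.3,"yaw":57,"z":-10}]'
python3 - <<'E'
from h import *
p,d,K,P=snap('wrist','w1.png'); w=cloud(d,K,P); print(P.round(3),K)
z=w[...,2]
m=(z>0.05)&(z<0.065)&(np.hypot(w[...,0]-.5,w[...,1]+.233)<.05)
print(m.sum(),np.nanmedian(z[m]))
r=cv2.minAreaRect((w[m][:,:2]*1000).astype(np.float32)); print(r)
m=(z>0.022)&(z<0.034)&(np.hypot(w[...,0]-.5,w[...,1]+.233)<.06)
print(cv2.minEnclosingCircle((w[m][:,:2]*1000).astype(np.float32)))
E
```

```text
[[ 0.433 -0.852 -0.294  0.358]
 [-0.901 -0.409 -0.142 -0.549]
 [ 0.001  0.327 -0.945  0.373]
 [ 0.     0.     0.     1.   ]] [[300.37719301   0.         259.65731161]
 [  0.         300.37719301 193.04450698]
 [  0.           0.           1.        ]]
0 nan
((0.0, 0.0), (0.0, 0.0), 0.0)
((0.0, 0.0), 0.0)schema error: expected keys x, y, z, yaw, grip
  return np.nanmean(a, axis, out=out, keepdims=keepdims)
```

View pics/w1.png

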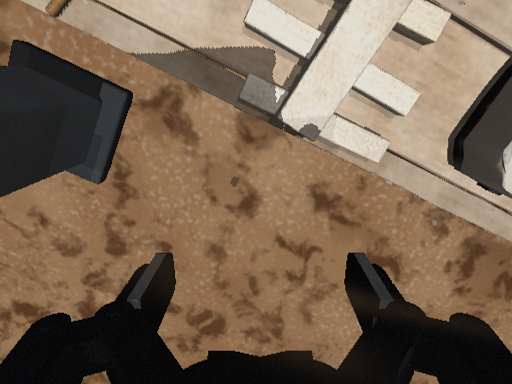

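The picture only shows the cart and the open fingers, because the move was refused: every row needs all five keys.

```bash
python3 -m creep '[{"x":3.6,"y":5,"z":-1,"yaw":9,"grip":100},{"x":7.2,"y":10,"z":-3,"yaw":18,"grip":100},{"x":10.8,"y":15,"z":-5,"yaw":27,"grip":100},{"x":14.4,"y":20,"z":-7,"yaw":36,"grip":100},{"x":18,"y":26,"z":-9,"yaw":45,"grip":100},{"x":21,"y":32,"z":-10,"yaw":54,"grip":100},{"x":22,"y":35.3,"z":-10,"yaw":57,"grip":100},{"x":22,"y":35.3,"z":-10,"yaw":57,"grip":100}]'
cat > m.py <<'E'
from h import *
import sys
p,d,K,P=snap('wrist',sys.argv[1]); w=cloud(d,K,P)
z=w[...,2]
m=(z>0.05)&(z<0.065)&(np.hypot(w[...,0]-.5,w[...,1]+.233)<.05)
r=cv2.minAreaRect((w[m][:,:2]*1000).astype(np.float32)); print(m.sum(),np.nanmedian(z[m]),r)
m=(z>0.022)&(z<0.034)&(np.hypot(w[...,0]-.5,w[...,1]+.233)<.06)
print(cv2.minEnclosingCircle((w[m][:,:2]*1000).astype(np.float32)))
s=robot.get_state();print(s['eef_pos'],s['ee_rot'],s['t'],s['q'])
E
python3 m.py w2.png
```

```text
t: 1.65
eef_pos: [0.5035, -0.2275, 0.3047]
ee_rot: [[0.119, 0.993, 0.001], [0.993, -0.119, 0.003], [0.003, 0.001, -1.0]]
ft_force: [-0.6, -0.0, -0.4]
opening: 1.004
finger_force: 0.0
1091 0.057255649813238246 ((503.91998291015625, -235.7001953125), (39.578834533691406, 17.973682403564453), 78.79376983642578)
((503.62744140625, -236.0568389892578), 38.015769958496094)
[ 0.50232908 -0.23077555  0.30475252] [[ 1.23529441e-01  9.92340854e-01  3.26254843e-04]
 [ 9.92340610e-01 -1.23529652e-01  7.34451161e-04]
 [ 7.69128040e-04  2.33029589e-04 -9.99999677e-01]] 1.7 [ 33.41896033  30.04130193 -17.42267365 106.73975719  12.16936465
  45.01760436   2.45826215]
```

View pics/w2.png

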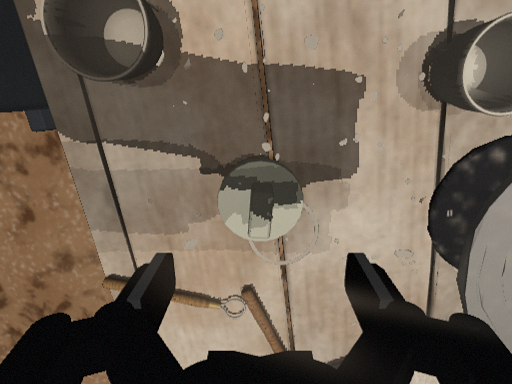

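The plug is at about (260,200), with its bar along the image's vertical. Both cups are well clear: one at upper left, one at upper right. Now the grasp.

```bash
python3 -m creep '[{"x":0.2,"y":-0.3,"z":-4,"yaw":-4.1,"grip":100},{"x":0.2,"y":-0.3,"z":-8,"yaw":-4.1,"grip":80},{"x":0.2,"y":-0.3,"z":-9.8,"yaw":-4.1,"grip":60},{"x":0.2,"y":-0.3,"z":-9.8,"yaw":-4.1,"grip":40},{"x":0.2,"y":-0.3,"z":-9.8,"yaw":-4.1,"grip":10},{"x":0.2,"y":-0.3,"z":-9.8,"yaw":-4.1,"grip":10},{"x":0.2,"y":-0.3,"z":-9.8,"yaw":-4.1,"grip":10},{"x":0.2,"y":-0.3,"z":-9.8,"yaw":-4.1,"grip":10}]' 40
```

```text
t: 2.7
eef_pos: [0.504, -0.2364, 0.2079]
ee_rot: [[0.199, 0.98, 0.002], [0.98, -0.199, -0.001], [-0.001, 0.002, -1.0]]
ft_force: [-0.9, -0.5, 7.1]
opening: 0.201
finger_force: 44.0
```

```bash
python3 -m creep '[{"x":0,"y":0,"z":3,"yaw":0,"grip":10},{"x":0.5,"y":1,"z":8,"yaw":0,"grip":10},{"x":2,"y":5,"z":12,"yaw":0,"grip":10},{"x":4,"y":10,"z":12,"yaw":0,"grip":10},{"x":5,"y":14,"z":12,"yaw":0,"grip":10},{"x":5.2,"y":15.5,"z":12,"yaw":0,"grip":10},{"x":5.2,"y":15.5,"z":12,"yaw":0,"grip":10},{"x":5.2,"y":15.5,"z":12,"yaw":0,"grip":10}]'
cat > c.py <<'E'
from h import *
import sys
p,d,K,P=snap('wrist',sys.argv[1]); w=cloud(d,K,P)
z=w[...,2]; near=np.hypot(w[...,0]-.558,w[...,1]-.033)<.11
def fit(m,n):
    m=cv2.morphologyEx(m.astype(np.uint8),cv2.MORPH_OPEN,np.ones((3,3)))
    k,l,s,_=cv2.connectedComponentsWithStats(m); 
    if k<2: print(n,'none'); return
    m=l==1+np.argmax(s[1:,4]); q=(w[m][:,:2]*1000).astype(np.float32)
    print(n,m.sum(),np.nanmedian(z[m]).round(4),cv2.minAreaRect(q),cv2.minEnclosingCircle(q))
    return q
fit(near&(z>.036)&(z<.0425),'top face'); fit(near&(z>.022)&(z<.030),'floor'); fit(near&(z<.018)&(np.hypot(w[...,0]-.558,w[...,1]-.033)<.045),'slot')
fit(near&(z>.045)&(z<.056)&(w[...,1]>.05),'catch');fit(near&(z>.068)&(z<.085)&(w[...,1]>.05),'post')
np.save('w.npy',w)
s=robot.get_state();print(s['eef_pos'],s['ee_rot'].round(4).tolist(),s['t'],s['ft_force'],s['opening'])
E
python3 c.py w3.png
```

```text
t: 3.7
eef_pos: [0.555, -0.0829, 0.3264]
ee_rot: [[0.201, 0.98, -0.001], [0.98, -0.201, -0.001], [-0.001, -0.001, -1.0]]
ft_force: [0.7, -0.5, -3.4]
opening: 0.203
finger_force: 42.6
top face 16973 0.0395 ((560.8577270507812, 14.194137573242188), (111.51832580566406, 150.9060821533203), 74.51948547363281) ((560.774169921875, 14.500627517700195), 93.02568817138672)
floor 6699 0.0255 ((565.0012817382812, 28.0185489654541), (79.52426147460938, 89.88236999511719), 78.61286926269531) ((566.1054077148438, 33.16435241699219), 45.24420928955078)
slot 3152 0.0096 ((566.452392578125, 33.306724548339844), (63.112342834472656, 32.14546203613281), 77.97528839111328) ((566.294921875, 33.20956802368164), 35.11090087890625)
catch none
post none
[ 0.55500914 -0.0829863   0.32645643] [[0.2011, 0.9796, -0.0008], [0.9796, -0.2011, -0.0012], [-0.0013, -0.0005, -1.0]] 3.75 [-0.18780168  0.20096502 -2.90565016] 0.20648848949181134
```

View pics/w3.png

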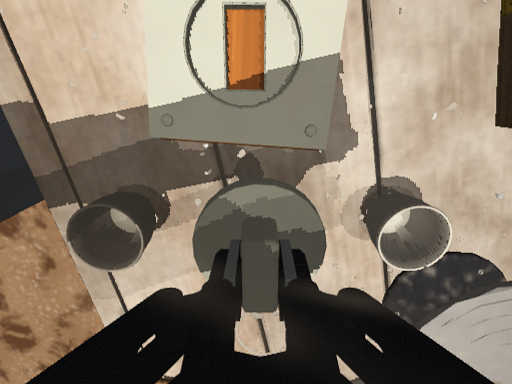

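The slot shows whole at about (245,45), with its long axis near 78° in world. The plug hangs level in the fingers at about (260,240). I'll check where the disc lies relative to the TCP in the same picture.

Run:
```python
import numpy as np,cv2
from scipy.optimize import least_squares
w=np.load('w.npy');z=w[...,2]
m=(z>.135)&(z<.157)&(np.hypot(w[...,0]-.555,w[...,1]+.083)<.06)
q=w[m][:,:2]*1000
print(m.sum(),np.median(z[m]))
h=cv2.convexHull(q.astype(np.float32))[:,0]
h=h[(h[:,1]>-80)]
r=least_squares(lambda a:np.hypot(*(h-a[:2]).T)-38,[555,-83],loss='soft_l1');print(r.x,np.abs(r.fun).max(),len(h))
# tilt
A=np.c_[q,np.ones(len(q))];print(np.linalg.lstsq(A,z[m]*1000,rcond=None)[0])
m=(z>.16)&(z<.185)&(np.hypot(w[...,0]-.555,w[...,1]+.083)<.04)
print(m.sum(),np.median(w[m],0) if m.any() else '')
```

```text
7351 0.1459128169408645
[555.52259035 -82.68088366] 0.4853218280652669 42
[-1.68405876e-02 -3.71692845e-02  1.52693647e+02]
4755 [ 0.55676497 -0.07436152  0.17558773]
```

```bash
python3 -m creep '[{"x":0.5,"y":5.5,"z":0,"yaw":-0.4,"grip":10},{"x":1.08,"y":10.5,"z":-2,"yaw":-0.4,"grip":10},{"x":1.08,"y":11.6,"z":-6,"yaw":-0.4,"grip":10},{"x":1.08,"y":11.6,"z":-7.5,"yaw":-0.4,"grip":10},{"x":1.08,"y":11.6,"z":-8.2,"yaw":-0.4,"grip":10},{"x":1.08,"y":11.6,"z":-8.6,"yaw":-0.4,"grip":10},{"x":1.08,"y":11.6,"z":-8.6,"yaw":-0.4,"grip":10}]'; python3 -c "
from cell import robot
s=robot.get_state();print(s['eef_pos'],s['ft_force'])"
```

```text
t: 4.62
eef_pos: [0.5666, 0.0342, 0.2413]
ee_rot: [[0.207, 0.978, 0.001], [0.978, -0.207, -0.0], [-0.0, 0.001, -1.0]]
ft_force: [-0.6, 0.5, -2.9]
opening: 0.2
finger_force: 42.6
[0.5666401  0.03416748 0.24133031] [-0.61836361  0.47741556 -2.88675911]
```

```bash
python3 -m creep '[{"x":-0.07,"y":-0.1,"z":-0.3,"yaw":0,"grip":10},{"x":-0.07,"y":-0.1,"z":-0.6,"yaw":0,"grip":10},{"x":-0.07,"y":-0.1,"z":-0.85,"yaw":0,"grip":10},{"x":-0.07,"y":-0.1,"z":-1.1,"yaw":0,"grip":10},{"x":-0.07,"y":-0.1,"z":-1.1,"yaw":0,"grip":10},{"x":-0.07,"y":-0.1,"z":-1.1,"yaw":0,"grip":10}]'
```

```text
t: 5.38
eef_pos: [0.5656, 0.0342, 0.2297]
ee_rot: [[0.205, 0.979, -0.0], [0.979, -0.205, -0.0], [-0.0, 0.0, -1.0]]
ft_force: [-0.3, 0.0, -3.2]
opening: 0.201
finger_force: 42.6
```

```bash
python3 -m creep '[{"x":0,"y":-0.06,"z":-0.1,"yaw":0,"grip":10},{"x":0,"y":-0.06,"z":-0.2,"yaw":0,"grip":10},{"x":0,"y":-0.06,"z":-0.3,"yaw":0,"grip":10},{"x":0,"y":-0.06,"z":-0.4,"yaw":0,"grip":10},{"x":0,"y":-0.06,"z":-0.4,"yaw":0,"grip":10}]'
```

```text
t: 6.0
eef_pos: [0.5655, 0.0335, 0.2256]
ee_rot: [[0.205, 0.979, -0.0], [0.979, -0.205, -0.0], [-0.0, -0.0, -1.0]]
ft_force: [0.4, 0.1, -2.5]
opening: 0.205
finger_force: 42.6
```

```bash
python3 -m creep '[{"x":0,"y":0,"z":-0.15,"yaw":0,"grip":10},{"x":0,"y":0,"z":-0.3,"yaw":0,"grip":10},{"x":0,"y":0,"z":-0.3,"yaw":0,"grip":10},{"x":0,"y":0,"z":-0.3,"yaw":0,"grip":22},{"x":0,"y":0,"z":-0.3,"yaw":0,"grip":22},{"x":0,"y":0,"z":-0.3,"yaw":0,"grip":22},{"x":0,"y":0,"z":-0.3,"yaw":0,"grip":22}]'
```

```text
t: 6.88
eef_pos: [0.5656, 0.0335, 0.2228]
ee_rot: [[0.205, 0.979, 0.0], [0.979, -0.205, 0.0], [0.0, 0.0, -1.0]]
ft_force: [-0.2, -0.3, 0.1]
opening: 0.218
finger_force: 0.0
```

```bash
python3 -m creep '[{"x":0,"y":0,"z":0,"yaw":0,"grip":60},{"x":0,"y":0,"z":0,"yaw":0,"grip":100},{"x":0,"y":0,"z":1,"yaw":0,"grip":100},{"x":0,"y":0,"z":5,"yaw":0,"grip":100},{"x":0,"y":0,"z":10,"yaw":0,"grip":100},{"x":0,"y":0,"z":12,"yaw":0,"grip":100},{"x":0,"y":0,"z":12,"yaw":0,"grip":100},{"x":0,"y":0,"z":12,"yaw":0,"grip":100}]'
python3 c.py w4.png
python3 - <<'E'
import numpy as np,cv2
w=np.load('w.npy');z=w[...,2]
c=np.hypot(w[...,0]-.566,w[...,1]-.033)
m=(c<.036)&(z<.055); q=w[m]; print('disc',m.sum(),np.median(q[:,2]))
for s in (q[:,0]<.55,q[:,0]>.58,q[:,1]<.015,q[:,1]>.05): print(np.median(q[s][:,2]).round(4))
m=(c<.1)&(c>.05)&(abs(z-.04)<.006);print('case',np.median(z[m]))
E
```

```text
t: 7.88
eef_pos: [0.5651, 0.0334, 0.342]
ee_rot: [[0.205, 0.979, -0.001], [0.979, -0.205, -0.0], [-0.001, -0.001, -1.0]]
ft_force: [-0.7, -0.1, -1.0]
opening: 0.998
finger_force: 0.0
top face 15830 0.0396 ((565.950927734375, 32.68806457519531), (150.9171600341797, 150.58413696289062), 74.38053131103516) ((565.562255859375, 33.301513671875), 105.34268188476562)
floor 1387 0.0258 ((565.714599609375, 31.751972198486328), (87.98309326171875, 89.2154769897461), 81.2560806274414) ((565.8154296875, 32.20431900024414), 45.16526794433594)
slot none
catch 1796 0.0486 ((573.052734375, 97.98480224609375), (16.135007858276367, 90.25110626220703), 61.65647506713867) ((572.5155639648438, 96.88361358642578), 45.178192138671875)
post 214 0.0764 ((546.1531372070312, 112.8888931274414), (10.903336524963379, 11.39600944519043), 78.20396423339844) ((546.0661010742188, 112.76675415039062), 5.964488506317139)
[0.5650077  0.03339215 0.34161342] [[0.2052, 0.9787, -0.002], [0.9787, -0.2052, -0.0002], [-0.0006, -0.002, -1.0]] 7.925 [ 0.23367427  0.41673193 -0.38068877] 1.0012318911089564
disc 3372 0.039587649390823404
0.0396
0.0396
0.0396
0.0396
case 0.039615639402240915
```

View pics/w4.png

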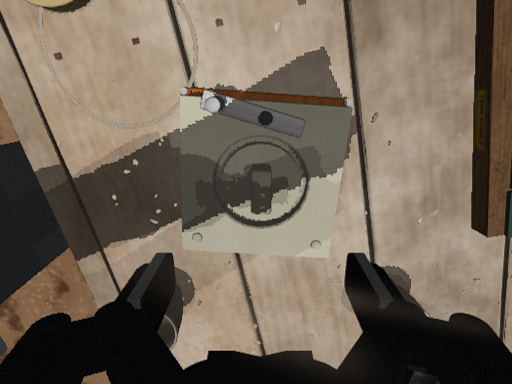

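The plug sits flush all round (disc 39.6 mm, case 39.6 mm). The catch post is at about (213,103), with the catch standing at about 0.24 rad. Next: align the fingers across the post.

```bash
python3 -m creep '[{"x":-0.3,"y":1.5,"z":0,"yaw":10,"grip":40},{"x":-0.7,"y":3,"z":-1,"yaw":20,"grip":40},{"x":-1.1,"y":5,"z":-2,"yaw":30,"grip":40},{"x":-1.5,"y":7,"z":-4,"yaw":40,"grip":40},{"x":-1.9,"y":7.95,"z":-5,"yaw":50,"grip":40},{"x":-1.9,"y":7.95,"z":-6,"yaw":60,"grip":40},{"x":-1.9,"y":7.95,"z":-7,"yaw":70,"grip":40},{"x":-1.9,"y":7.95,"z":-7,"yaw":72,"grip":40},{"x":-1.9,"y":7.95,"z":-7,"yaw":72,"grip":40}]' 20; python3 -c "
from cell import robot
s=robot.get_state();print(s['q'])"
```

```text
t: 9.05
eef_pos: [0.5464, 0.113, 0.2724]
ee_rot: [[-0.866, 0.5, -0.001], [0.5, 0.866, 0.0], [0.001, -0.0, -1.0]]
ft_force: [0.2, 0.4, 0.1]
opening: 0.397
finger_force: 0.0
[  9.43040456  36.82810462 -34.41510259 106.08836255  28.13955089
  45.84544823  20.25347997]
```

```bash
python3 -m creep '[{"x":0,"y":0,"z":-2,"yaw":0,"grip":40},{"x":0,"y":0,"z":-3.6,"yaw":0,"grip":40},{"x":0,"y":0,"z":-4.6,"yaw":0,"grip":40},{"x":0,"y":0,"z":-4.6,"yaw":0,"grip":30},{"x":0,"y":0,"z":-4.6,"yaw":0,"grip":16},{"x":0,"y":0,"z":-4.6,"yaw":0,"grip":16},{"x":0,"y":0,"z":-4.6,"yaw":0,"grip":16}]' 20
```

```text
t: 9.93
eef_pos: [0.5467, 0.113, 0.2271]
ee_rot: [[-0.867, 0.498, 0.001], [0.498, 0.867, 0.0], [-0.001, 0.0, -1.0]]
ft_force: [-0.4, -1.1, 0.5]
opening: 0.16
finger_force: 0.2
```

```bash
python3 -m creep '[{"x":0.35,"y":0.53,"z":0,"yaw":-8.7,"grip":16},{"x":0.8,"y":1.01,"z":0,"yaw":-17.7,"grip":16},{"x":1.31,"y":1.42,"z":0,"yaw":-26.7,"grip":16},{"x":1.89,"y":1.75,"z":0,"yaw":-35.7,"grip":16},{"x":2.5,"y":1.98,"z":0,"yaw":-44.7,"grip":16},{"x":3.15,"y":2.11,"z":0,"yaw":-53.7,"grip":16},{"x":3.81,"y":2.14,"z":0,"yaw":-62.7,"grip":16},{"x":4.46,"y":2.06,"z":0,"yaw":-71.7,"grip":16},{"x":4.92,"y":1.95,"z":0,"yaw":-76,"grip":16},{"x":4.92,"y":1.95,"z":0,"yaw":-76,"grip":16}]'
```

```text
t: 11.18
eef_pos: [0.5956, 0.1327, 0.2267]
ee_rot: [[0.272, 0.962, -0.0], [0.962, -0.272, -0.0], [-0.0, -0.0, -1.0]]
ft_force: [-0.3, -0.6, 0.5]
opening: 0.157
finger_force: 0.4
```

```bash
python3 -m creep '[{"x":0,"y":0,"z":0,"yaw":0,"grip":30},{"x":0,"y":0,"z":0,"yaw":0,"grip":40},{"x":0,"y":0,"z":2,"yaw":0,"grip":40},{"x":0,"y":0,"z":5,"yaw":0,"grip":40},{"x":-1,"y":-4,"z":10,"yaw":0,"grip":100},{"x":-2,"y":-9,"z":11,"yaw":0,"grip":100},{"x":-2,"y":-9,"z":11,"yaw":0,"grip":100},{"x":-2,"y":-9,"z":11,"yaw":0,"grip":100}]'
python3 c.py w5.png
```

```text
t: 12.18
eef_pos: [0.5758, 0.0429, 0.3377]
ee_rot: [[0.273, 0.962, 0.001], [0.962, -0.273, 0.001], [0.001, 0.001, -1.0]]
ft_force: [0.2, 1.0, -0.2]
opening: 1.003
finger_force: 0.0
top face 16823 0.0396 ((565.78369140625, 32.635337829589844), (150.94566345214844, 150.60267639160156), 74.28092956542969) ((565.3363647460938, 32.78626251220703), 105.42923736572266)
floor 539 0.0258 ((595.3265380859375, 27.81816864013672), (81.28118896484375, 30.200820922851562), 84.0816650390625) ((580.581787109375, 29.346660614013672), 40.64163589477539)
slot none
catch 1606 0.0485 ((583.90380859375, 96.00189208984375), (73.816650390625, 16.078170776367188), 73.16728210449219) ((584.5100708007812, 95.81845092773438), 37.54794692993164)
post 185 0.0764 ((595.2750854492188, 131.46145629882812), (8.780784606933594, 10.806708335876465), 73.82591247558594) ((595.3264770507812, 132.8711395263672), 5.8715057373046875)
[0.57576975 0.04369214 0.33728579] [[0.2716, 0.9624, 0.0007], [0.9624, -0.2716, 0.001], [0.0011, 0.0004, -1.0]] 12.225 [-0.81627944  0.92103998 -0.89567142] 1.0018481577734737
```

View pics/w5.png

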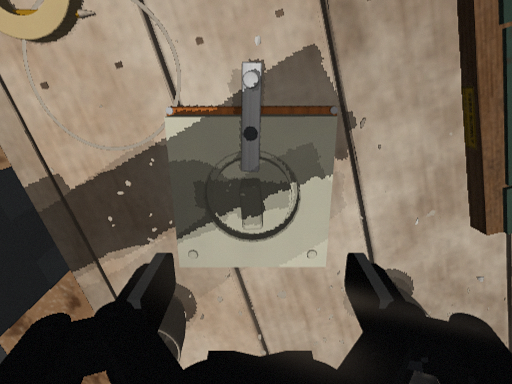

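The catch's nose, at about (250,165), lies over the disc's edge. The catch stands at about 1.59 rad, the plug is flush, and the gripper is clear.

```bash
python3 -c "
from cell import robot
print(robot.finish_job())"
```

```text
the job is handed in; nothing more can be done
None
```

The plug is fully home and flush with the case, the catch is turned over its edge (about 1.59 rad), the cups were left alone, and the job was handed in at about 12 s with the gripper clear; the judge's result was not shown.

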